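# Refit the speed knob of a pottery wheel

### The arm

A 6-joint arm with a two-finger parallel gripper is mounted at the origin on the work surface. World frame = base frame: x ahead of the robot, y to its left, z up, the work surface at z = 0. Lengths are in m, angles in rad, forces in N, time in s.
With the tool pointing down it reaches from about 0.375 to 0.975 m from the base axis. Payload 3.8 kg.
Tool frame: the origin (TCP) lies at the very end of the fingers, on their centre line; the grasp point (between the pads) lies 19 mm behind it; z points along the fingers, y is the line along which they close (so a half turn about z gives the same grasp; the last joint's range is limited). The gripper opens to 88 mm and grips with 3 to 60 N. Pads are 18 mm wide; open, the fingers measure 123 mm over their backs; the gripper's body (75 mm by 187 mm) begins 45 mm behind the grasp point.
Start: joints at [1.065, 0.264, 1.604, -0, 1.274, -0.037], TCP at [0.305, 0.602, 0.239] pointing down, gripper open.
Joint ranges: [-2.63, 2.63], [-0.94, 2.18], [0.31, 2.57], [-1.31, 4.45], [0, 2.66], [-2.55, 2.55]. Speed limits (rad/s): [2.57, 2.57, 3.14, 3.14, 3.14, 3.14].

### API

Orientations are given as a rotation vector (axis times angle).
In Python, from cell import read_state, grab_frame, close_job gives the robot as it stands.
- The arm moves only by the tool step_arm, never from a script. Its argument "steps" is a list of rows, each an object with "linear": the shift along the tool's x, y, z in cm, a list of three; "dr": the turn, a rotation vector about the tool's x, y, z in degrees, a list of three; "hand": the opening, from 0 (shut) to 1 (fully open). In form: [{"linear": [x, y, z], "dr": [wx, wy, wz], "hand": hand}, ...]. A call has 1 to 10 rows; each row is the pose to reach, as a shift and turn from the pose commanded when the call began, along the tool's axes at that moment; what a row does not reach only later rows make up. A row lasts 1/8 s, in which the tool goes at most 62.5 mm and 10.7 degrees, less where a joint would pass 70% of its speed; a pose out of reach is approached as far as the arm can. A call with a gripper value outside its range is refused whole. The fingers move at their own pace and stop on an object; "grip_force" is the grip in N (left out, the last holds). Time passes only in rows, so rows that repeat a pose let the fingers close. It gives the time, the measured TCP pose, the force, the opening and the grip force at its end, in the units of the state.
- read_state(): the state, without advancing time (a new reading comes with each control period).
- grab_frame(name): name is "scene" or "top"; returns a dict with "color" (480x640x3 uint8, red, green, blue), "fx", "fy", "cx", "cy" (pixels), "k1" (the pictures are not rectified: a ray, as slopes to the right and down, at radius r is drawn at 1 + k1 r^2 times it, then the intrinsics apply), "R" (3x3) and "t" (3): a world point X has camera coordinates R X + t. Camera axes: x right, y down, z forward; pixel columns grow to the right and rows downward; lengths in m; the calibration is good to about 2 mm. A picture is of the moment at which its call begins. There is no depth.
- close_job(): hands the job in; it is judged then, once.
The state is a dict: "t": time; "joint_positions": joint angles; "qd": joint speeds; "joint_efforts": joint torques, N m; "tcp_pos": TCP position; "tcp_rot": TCP orientation; "force": force on the tool from outside, world axes, zero at the start; "moment": the same for the moment, N m; "opening": opening from 0.0 (shut) to 1.0 (fully open); "gripper_force": force on a finger pad.
Only numpy, scipy, OpenCV 4.12 (cv2) and the standard library are available. Lean on these libraries where they do the work, as an engineer would, in place of code of your own. Each camera call takes 0.05 s, during which the arm holds its last target. There are 200 camera calls.

### The job

The orange speed knob of the tabletop pottery wheel has come off and lies on the round wooden board. Put it back on its keyed shaft, pressing only lightly and turning it slowly until it drops fully home on the deck, then turn it so that its white pointer stands at the green mark, and let go. Never press hard on the shaft, and leave the bowl on the wheel and everything else as it is.

Things in the scene. Friction and masses are not known exactly. Their poses are not given: they have to be found in the camera images.
- knob: The loose knob, 70 g, 52 mm tall, upright at any yaw on the wooden board. Black round hub below, 34 mm across, 24 mm tall; orange bar (the grip) on top, 48 mm long along the knob's x, 16 mm wide along y, 28 mm tall (24 to 52 mm above the origin), with a white pointer line at its +x end. Origin: centre of the underside; z up.
- bore (a point): Centre of the bore's mouth, at the knob's origin. The bore is round, 14.4 mm wide and 24 mm deep (blind, closed by the bar), with one keyway 6.5 mm wide, reaching 12.7 mm from the axis, along the bore's full depth on the pointer's side (+x).
- pointer (a point): Tip of the white pointer, at the level of the hub's underside: 24 mm from the knob's axis along the knob's +x.
- wheel: The tabletop pottery wheel, fixed to the table: blue body 400 mm (x) by 260 mm (y), flat deck 85 mm above the table. Origin: centre of its underside; its -x end, with the dial and the knob shaft, is towards the robot. A white basin (250 mm across, rim 22 mm above the deck) with an aluminium wheel head (top 28 mm above the deck) is centred 70 mm along its +x.
- shaft_foot (a point): Where the knob shaft's axis meets the deck (130 mm along the wheel's -x); axes as the wheel's, z up. A knob that is home has its underside on the deck here. The shaft turns with the seated knob against 0.1 N m of friction, from 0.9 rad anticlockwise to 1.6 rad clockwise (from above) of the key pointing to the wheel's -x, and stays where it is left.
- shaft_top (a point): Top of the shaft, on its axis, 21 mm above the deck. The shaft is an upright steel post 12 mm across, its last 4 mm tapering to 6 mm across. More than 40 N of contact between the knob and the wheel or shaft (pressing, and side forces while turning) does damage.
- key_level (a point): On the shaft's axis at the height of the key's top, 12 mm above the deck. The brass key, 5 mm wide, sticks out of one side of the post to 11 mm from the axis; at the start it points within 0.6 rad either way of the wheel's -x, differently each time. A knob with its keyway off the key by over about 0.07 rad rests on it; pressed with more than about 10 N it may drag the shaft round.
- green_mark (a point): The green mark of the dial on the deck, 24 mm from the shaft's axis, 1.25 rad clockwise (seen from above) of the wheel's -x direction: the pointer tip stands over it when the knob is set. The painted mark runs from 22 to 40 mm from the axis.
- bat: The round wooden board under the knob, 140 mm across, 14 mm thick, fixed. Origin: centre of its underside.
- bowl: Bystander: terracotta bowl, 100 mm across, 45 mm tall, standing on the wheel head. Origin: centre of its underside.
- paint_cup: Bystander: clear cup, 68 mm across, 85 mm tall. Origin: centre of its underside.
- mug: Bystander: white mug, 80 mm across, 90 mm tall, handle at its +y. Origin: centre of its underside.
- blue_bowl: Bystander: blue bowl, 110 mm across, 55 mm tall. Origin: centre of its underside.
- sponge: Bystander: yellow sponge block, 75 x 50 x 28 mm. Origin: centre of its underside.
- glaze_jar: Bystander: green glaze jar with black cap, 60 mm across, 85 mm tall. Origin: centre of its underside.
- paint_brush: Bystander: paint brush lying on the table. Origin: on its underside, about its middle.
Things that resemble listed ones, but are neither listed nor needed, are in the scene too. Of the things like the knob, leave any that is purple or turquoise; of the rest the smaller one is meant.

How it is judged:
By the outcome, as a careful person would: the job done as asked, in the order asked, and still so for the second after the job is handed in, with the robot touching nothing.
It also fails if it takes over 58 s, if anything falls off the work surface, if the arm or the gripper's body presses on something with over 40 N, if the wrist force passes 120 N, or if a joint passes its speed limit or range.

## Working session

There is one attempt and no reset: what is moved stays moved. The work goes in short steps, Python scripts to look and compute and a tool call to move; the robot and the scene stay as the last step left them, time stands still between calls to the robot, and variables do not carry over. Pictures are saved under pics/ and viewed, at most 10 in all, crops included, and the job is handed in when it is done.

Besides the shell and the picture viewer there is one more tool, called after ">>>" in YAML: its name, and indented under it one key for each argument. step_arm: Moves the arm, as the interface text tells. Its arguments: {"type":"object","properties":{"steps":{"type":"array"},"grip_force":{"type":"number"}},"required":["steps"]}

```bash
mkdir -p pics; cat > h.py <<'E'
import numpy as np,cv2
from cell import read_state,grab_frame,close_job
from scipy.spatial.transform import Rotation as Ro
def ray(f,u,v):
    K=np.array([[f['fx'],0,f['cx']],[0,f['fy'],f['cy']],[0,0,1.]])
    p=cv2.undistortPoints(np.array([[[u,v]]],float),K,np.array([f['k1'],0,0,0.]))[0,0]
    R=np.array(f['R']);t=np.array(f['t'])
    return -R.T@t, R.T@np.array([p[0],p[1],1])
def onz(f,u,v,z):
    o,d=ray(f,u,v); return o+d*(z-o[2])/d[2]
def px(f,X):
    c=np.array(f['R'])@np.array(X)+np.array(f['t']); a,b=c[:2]/c[2]; s=1+f['k1']*(a*a+b*b)
    return f['fx']*a*s+f['cx'],f['fy']*b*s+f['cy']
def save(f,n,box=None,k=1):
    im=f['color'][:,:,::-1]
    if box: im=im[box[1]:box[3],box[0]:box[2]]
    cv2.imwrite('pics/'+n,cv2.resize(im,None,fx=k,fy=k,interpolation=cv2.INTER_CUBIC))
E
python3 - <<'E'
from h import *
for n in('scene','top'):
    f=grab_frame(n); save(f,n+'0.png'); print(n,f['fx'],f['cx'],f['cy'],f['k1'],(-np.array(f['R']).T@f['t']).round(3),np.array(f['R']).round(2).tolist())
print(read_state())
E
```

```text
scene 459.80345092564784 328.01071722508664 238.2461449488315 0.009459026553501742 [0.983 0.6   0.969] [[-0.77, 0.64, 0.01], [0.49, 0.6, -0.64], [-0.41, -0.48, -0.77]]
top 436.4175433181784 325.40191271481046 240.21531695723598 -0.059562979112261244 [0.334 0.027 1.246] [[0.0, -1.0, -0.01], [-0.99, 0.0, -0.17], [0.17, 0.01, -0.99]]
{'t': 0.1, 'joint_positions': array([ 1.06511888e+00,  2.64665948e-01,  1.60521660e+00, -9.43788247e-07,
        1.27369624e+00, -3.69179269e-02]), 'qd': array([-3.85217861e-03, -3.13631528e-03, -3.42590974e-03,  3.81625649e-05,
        1.10064066e-03,  8.86799657e-04]), 'joint_efforts': array([-4.21401137e-04, -5.03618896e+01, -3.58070719e+01,  7.30064046e-02,
        2.32983258e-02, -4.55667845e-06]), 'tcp_pos': array([0.30465793, 0.60162777, 0.23753175]), 'tcp_rot': array([-7.29478525e-01, -3.05517888e+00,  3.00557059e-03]), 'force': array([ 0.3312817 ,  0.60367858, -0.09090054]), 'moment': array([-0.02022592, -0.03565427,  0.00481842]), 'gripper_force': 0.0, 'opening': 0.9990210931078445}
```

View pics/scene0.png

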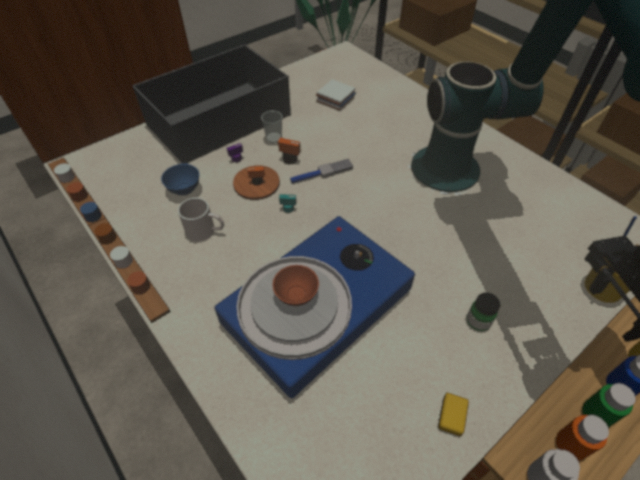

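View pics/top0.png

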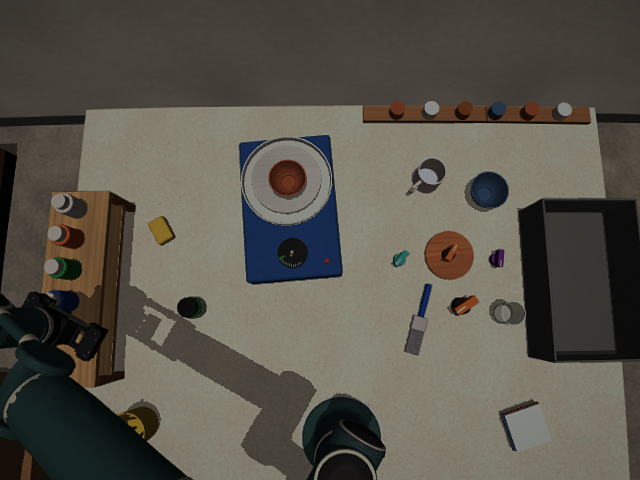

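The candidates for the knob, by pixel in the top view, are:
- orange on the board (451,252)
- larger orange on the table (465,304)
- purple (498,258)
- turquoise (401,259)

The smaller orange one on the board fits the description. I'll check it with one montage of crops, together with the dial.

```bash
python3 - <<'E'
from h import *
T=grab_frame('top');S=grab_frame('scene')
c=lambda f,u,v,w,h:cv2.resize(f['color'][v-h:v+h,u-w:u+w,::-1],(400,300),interpolation=cv2.INTER_CUBIC)
m=np.vstack([np.hstack([c(T,455,270,48,36),c(T,292,254,32,24)]),np.hstack([c(S,265,170,40,30),c(S,355,255,32,24)])])
cv2.imwrite('pics/m1.png',m)
def hsv(f):return cv2.cvtColor(f['color'],cv2.COLOR_RGB2HSV)
# wheel blue contour, top
for n,f in(('T',T),('S',S)):
    H=hsv(f); b=cv2.inRange(H,(105,120,40),(125,255,255)); cs=cv2.findContours(b,0,2)[0]; k=max(cs,key=cv2.contourArea)
    print(n,cv2.boxPoints(cv2.minAreaRect(k)).round(1).tolist(), cv2.approxPolyDP(cv2.convexHull(k),5,True)[:,0].tolist())
    # bat
# bat in top: brown
H=hsv(T);b=cv2.inRange(H,(3,80,60),(18,255,255))[225:285,415:480]
k=max(cv2.findContours(b,0,2)[0],key=cv2.contourArea);(u,v),_,_=cv2.fitEllipse(cv2.convexHull(k));print('bat',u+415,v+225,onz(T,u+415,v+225,.014))
E
```

```text
T [[238.10000610351562, 187.89999389648438], [333.0, 179.0], [341.8999938964844, 274.0], [247.0, 282.8999938964844]] [[333, 179], [341, 273], [247, 281], [242, 194]]
S [[222.1999969482422, 314.79998779296875], [346.6000061035156, 201.3000030517578], [413.79998779296875, 274.8999938964844], [289.3999938964844, 388.5]] [[338, 218], [412, 274], [290, 386], [255, 350], [289, 254]]
bat 449.1492729187012 254.76457977294922 [ 0.49883743 -0.30993046  0.014     ]
```

View pics/m1.png

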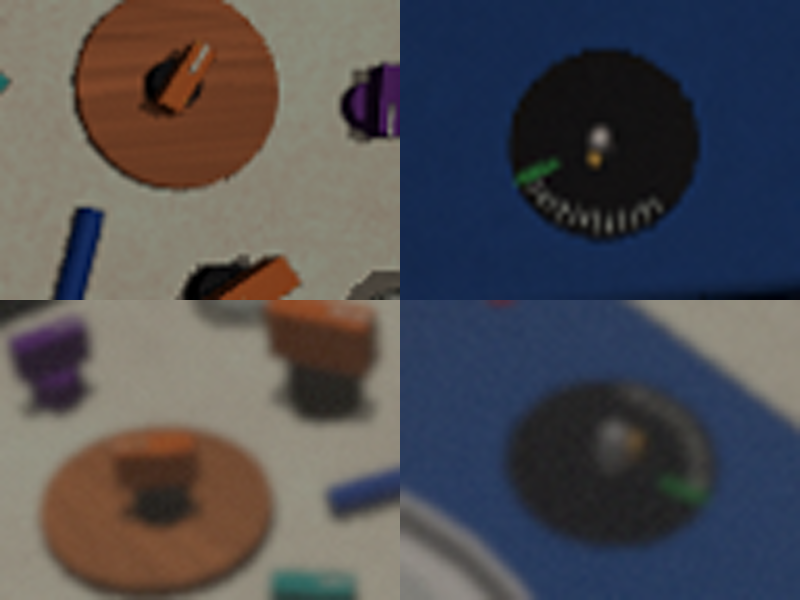

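The crops confirm that the small orange knob lies on the board, with its pointer up and to the right (top view about (452,250)). The dial is at about (293,253), with the brass key below the post and slightly to the left. Next I'll measure them.

```bash
python3 - <<'E'
from h import *
T=grab_frame('top');S=grab_frame('scene')
def mask(f,lo,hi,box):
    H=cv2.cvtColor(f['color'],cv2.COLOR_RGB2HSV); b=np.zeros(H.shape[:2],np.uint8); x0,y0,x1,y1=box
    b[y0:y1,x0:x1]=cv2.inRange(H,lo,hi)[y0:y1,x0:x1]; return b
def cen(b): v,u=np.nonzero(b); return u.mean(),v.mean(),len(u)
for n,f,bd,bk in(('T',T,(272,232,316,274),(435,235,468,266)),('S',S,(330,237,382,275),(245,160,270,186))):
    d=mask(f,(0,0,0),(180,255,255),bd); H=cv2.cvtColor(f['color'],cv2.COLOR_RGB2HSV)
    bl=cv2.inRange(H,(100,110,40),(128,255,255)); d[bl>0]=0
    k=max(cv2.findContours(d,0,1)[0],key=cv2.contourArea); e=cv2.fitEllipse(cv2.convexHull(k)); C=onz(f,*e[0],.085); print(n,'dial',e,C)
    g=cen(mask(f,(45,100,40),(85,255,255),bd)); G=onz(f,g[0],g[1],.085); print(' green',g,G, np.arctan2(*(G-C)[1::-1]),np.linalg.norm(G-C))
    y=cen(mask(f,(12,110,80),(32,255,255),bd)); Y=onz(f,y[0],y[1],.097); print(' key',y,Y,np.arctan2(*(Y-C)[1::-1]),np.linalg.norm(Y-C))
    H=f['color'].astype(int); x0,y0,x1,y1=bk
    sub=H[y0:y1,x0:x1]; print(sub[::3,::3].tolist() if 0 else '', )
f=T
# wheel edges in top: fit lines on right and bottom edges
b=mask(T,(100,110,40),(128,255,255),(225,120,360,300))
R=[];B=[]
for v in range(190,265): u=np.nonzero(b[v])[0]; R.append(onz(T,u.max()+.5,v,.085)[:2])
for u in range(255,335): v=np.nonzero(b[:,u])[0]; B.append(onz(T,u,v.max()+.5,.085)[:2])
for L in(R,B): L=np.array(L); print(L.mean(0),cv2.fitLine(L.astype(np.float32),cv2.DIST_HUBER,0,.01,.01).ravel())
# knob bar top: bright orange in T
H=cv2.cvtColor(T['color'],cv2.COLOR_RGB2HSV)
for v in range(240,264): print(v,' '.join('%3d,%3d,%3d'%tuple(T['color'][v,u]) for u in range(444,462)))
E
```

```text
T dial ((292.065673828125, 252.46261596679688), (29.45157241821289, 30.36051368713379), 64.3145523071289) [0.49642584 0.13170299 0.085     ]
 green (np.float64(281.46666666666664), np.float64(256.8), 15) [0.48469763 0.16009128 0.085     ] 1.9625749358721212 0.03071557107350394
 key (np.float64(290.6666666666667), np.float64(254.66666666666666), 3) [0.48883622 0.13427334 0.097     ] 2.81504981242385 0.014429452254546

S dial ((356.53125, 256.4750061035156), (26.903724670410156, 33.584163665771484), 95.18331146240234) [0.4948959  0.13242146 0.085     ]
 green (np.float64(366.6), np.float64(260.8), 5) [0.48479437 0.15733244 0.085     ] 1.9560394301414772 0.026881182430763057
 key (np.float64(nan), np.float64(nan), 0) [nan nan nan] nan nan

[0.56645911 0.00907629] [0.9962593  0.08641436 0.5664591  0.00907629]
[0.42706848 0.12438564] [ 0.08784171 -0.99613446  0.42706847  0.12438564]
240 115, 64, 38 115, 64, 38 116, 65, 39 115, 64, 38 113, 64, 38 114, 64, 38 113, 64, 38 112, 63, 37 112, 62, 37 111, 61, 36 111, 62, 36 111, 61, 36 109, 61, 36 111, 63, 37 109, 61, 36 108, 61, 36 108, 60, 36 1
[... 4454 characters left out ...]
, 24, 11  53, 25, 13  83, 43, 25  86, 47, 28 101, 56, 35 106, 59, 35 107, 59, 36 106, 59, 35 106, 59, 35 105, 58, 34 107, 60, 35 107, 60, 37 106, 60, 36 106, 59, 34 107, 60, 35
262  92, 51, 31 103, 58, 34 105, 57, 33  91, 50, 28  96, 52, 29 109, 60, 37 111, 62, 37 109, 61, 36 108, 60, 36 108, 60, 35 108, 60, 36 108, 60, 35 109, 61, 37 108, 61, 36 107, 60, 36 106, 59, 35 106, 58, 34 106, 59, 35
263 113, 62, 37 112, 63, 37 113, 64, 38 111, 63, 37 110, 61, 37 109, 61, 36 109, 61, 37 108, 61, 36 108, 61, 37 106, 59, 35 106, 59, 35 105, 58, 35 105, 58, 35 104, 58, 35 103, 57, 34 104, 57, 34 104, 58, 35 102, 57, 33<stdin>:6: RuntimeWarning: Mean of empty slice.
  ret = ret.dtype.type(ret / rcount)
```

```bash
cat >> h.py <<'E'
def knob(f,box,z):
    """bar-top centre and rectangle from the bright orange top face (plus white line)"""
    x0,y0,x1,y1=box; c=f['color'][y0:y1,x0:x1].astype(float); r,g,b=c[...,0],c[...,1],c[...,2]
    m=(((r>100)&(b/r<.27))|((r>105)&(b>.5*r))).astype(np.uint8)
    k=max(cv2.findContours(m,0,1)[0],key=cv2.contourArea)[:,0]
    P=np.array([onz(f,u+x0,v+y0,z)[:2] for u,v in k]); (c,s,a)=cv2.minAreaRect((P*1000).astype(np.float32)); B=cv2.boxPoints((c,s,a))
    return np.array(c)/1000,s,a
def goto(p,psi):
    """needed shift in tool axes (cm) and turn about z (deg) for a TCP position and tool-y yaw (tool down)"""
    s=read_state(); R=Ro.from_rotvec(s['tcp_rot']); M=R.as_matrix(); now=np.arctan2(M[1,1],M[0,1])
    print('q',s['joint_positions'].round(3),'tcp',s['tcp_pos'].round(4),'psi',now.round(3),'tilt',M[:,2].round(3))
    d=M.T@(np.array(p)-s['tcp_pos'])*100
    print('linear',d.round(2),'dz deg',np.degrees(now-psi).round(1))
E
python3 - <<'E'
from h import *
T=grab_frame('top');S=grab_frame('scene')
print(knob(T,(440,238,464,264),.066))
for c in[(445,258),(449.5,260.5),(453.5,243),(458,246.5),(451.5,252)]: print(onz(T,*c,.066))
P=np.array([.5,-.3,.13]);goto(P,-2.147)
E
```

```text
(array([ 0.50034686, -0.30415692]), (14.903976440429688, 48.53375244140625), 56.175315856933594)
[ 0.48302365 -0.2839328   0.066     ]
[ 0.47612609 -0.29596547  0.066     ]
[ 0.52440942 -0.30923862  0.066     ]
[ 0.51466654 -0.32118878  0.066     ]
[ 0.49949647 -0.30253829  0.066     ]
q [ 1.065  0.264  1.604 -0.     1.274 -0.037] tcp [0.3049 0.6021 0.2385] psi 1.102 tilt [-0. -0. -1.]
linear [-58.16 -71.66  10.87] dz deg 186.2h.py:21: RuntimeWarning: divide by zero encountered in divide
  m=(((r>100)&(b/r<.27))|((r>105)&(b>.5*r))).astype(np.uint8)
h.py:21: RuntimeWarning: invalid value encountered in divide
  m=(((r>100)&(b/r<.27))|((r>105)&(b>.5*r))).astype(np.uint8)
```

>>> step_arm:
  steps:
    - {"linear": [-4, -5, 0], "dr": [0, 0, 0], "hand": 0.5}
    - {"linear": [-8, -9.8, 0], "dr": [0, 0, 10], "hand": 0.5}
    - {"linear": [-12, -14.7, 0], "dr": [0, 0, 20], "hand": 0.5}
    - {"linear": [-16, -19.6, 0], "dr": [0, 0, 30], "hand": 0.5}
    - {"linear": [-20, -24.5, 0], "dr": [0, 0, 40], "hand": 0.5}
    - {"linear": [-24, -29.4, 0], "dr": [0, 0, 50], "hand": 0.5}
    - {"linear": [-28, -34.3, 0], "dr": [0, 0, 60], "hand": 0.5}
    - {"linear": [-32, -39.2, 0], "dr": [0, 0, 70], "hand": 0.5}
    - {"linear": [-36, -44.1, 0], "dr": [0, 0, 80], "hand": 0.5}
    - {"linear": [-40, -49, 0], "dr": [0, 0, 90], "hand": 0.5}

```text
t: 1.65
tcp_pos: [0.439, -0.0103, 0.2393]
tcp_rot: [2.681, 1.637, 0.002]
force: [0.8, -0.0, 0.4]
opening: 0.498
gripper_force: 0.0
```

```bash
python3 -c "
from h import *
goto([.5,-.303,.12],-2.16)"
```

```text
q [-0.08  -0.198  2.079  0.     1.259  0.394] tcp [ 0.439  -0.0103  0.2393] psi -0.475 tilt [ 0.002  0.    -1.   ]
linear [-23.26  18.78  11.94] dz deg 96.6
```

>>> step_arm:
  steps:
    - {"linear": [-4, 3.2, 0], "dr": [0, 0, 10], "hand": 0.5}
    - {"linear": [-8, 6.5, 0], "dr": [0, 0, 20], "hand": 0.5}
    - {"linear": [-12, 9.7, 0], "dr": [0, 0, 30], "hand": 0.5}
    - {"linear": [-16, 13, 0], "dr": [0, 0, 40], "hand": 0.5}
    - {"linear": [-20, 16.2, 3], "dr": [0, 0, 50], "hand": 0.5}
    - {"linear": [-23.3, 18.8, 6], "dr": [0, 0, 60], "hand": 0.5}
    - {"linear": [-23.3, 18.8, 10], "dr": [0, 0, 70], "hand": 0.5}
    - {"linear": [-23.3, 18.8, 12], "dr": [0, 0, 80], "hand": 0.5}
    - {"linear": [-23.3, 18.8, 12], "dr": [0, 0, 90], "hand": 0.5}
    - {"linear": [-23.3, 18.8, 12], "dr": [0, 0, 96.6], "hand": 0.5}

```text
t: 2.9
tcp_pos: [0.501, -0.301, 0.1181]
tcp_rot: [-3.006, 0.911, 0.002]
force: [-0.1, -0.1, 0.4]
opening: 0.501
gripper_force: 0.0
```

```bash
python3 - <<'E'
from h import *
goto([.5,-.303,.0415],-2.16)
T=grab_frame('top');S=grab_frame('scene')
# fingertip expected pixel
c=lambda f,u,v,w,h:cv2.resize(f['color'][v-h:v+h,u-w:u+w,::-1],(400,300),interpolation=cv2.INTER_CUBIC)
cv2.imwrite('pics/m2.png',np.hstack([c(T,451,252,48,36),c(S,262,160,48,36)]))
s=read_state();print(px(S,s['tcp_pos']),px(S,[.5,-.303,.066]))
E
```

```text
q [-0.584  0.199  1.918  0.     1.026  1.576] tcp [ 0.501  -0.301   0.1181] psi -2.159 tilt [-0.001  0.001 -1.   ]
linear [0.04 0.22 7.66] dz deg 0.0
(np.float64(252.6879857434103), np.float64(154.70919170142577)) (np.float64(254.80121116313535), np.float64(168.30038470342544))
```

View pics/m2.png

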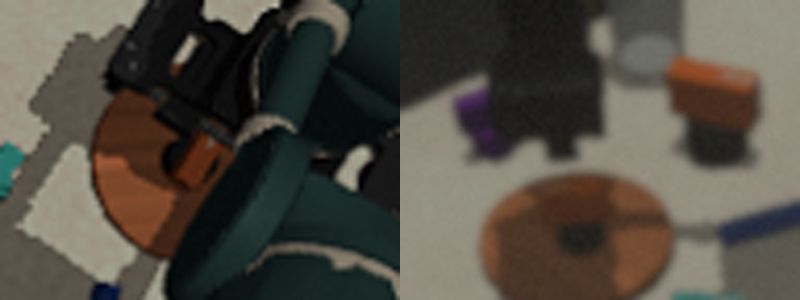

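The gripper stands over the board's knob (hub at scene (257,181)), and the small offset is within the jaw opening. I'll descend and close gently.

>>> step_arm:
  steps:
    - {"linear": [0, 0.2, 3], "dr": [0, 0, 0], "hand": 0.5}
    - {"linear": [0, 0.2, 5], "dr": [0, 0, 0], "hand": 0.5}
    - {"linear": [0, 0.2, 6.5], "dr": [0, 0, 0], "hand": 0.5}
    - {"linear": [0, 0.2, 7.6], "dr": [0, 0, 0], "hand": 0.5}
    - {"linear": [0, 0.2, 7.6], "dr": [0, 0, 0], "hand": 0.3}
    - {"linear": [0, 0.2, 7.6], "dr": [0, 0, 0], "hand": 0.2}
    - {"linear": [0, 0.2, 7.6], "dr": [0, 0, 0], "hand": 0.1}
    - {"linear": [0, 0.2, 7.6], "dr": [0, 0, 0], "hand": 0.1}
    - {"linear": [0, 0.2, 7.6], "dr": [0, 0, 0], "hand": 0.1}
  grip_force: 25

```text
t: 4.12
tcp_pos: [0.5008, -0.3032, 0.0435]
tcp_rot: [3.008, -0.904, 0.002]
force: [-0.1, -1.0, 2.4]
opening: 0.18
gripper_force: 25.0
```

>>> step_arm:
  steps:
    - {"linear": [0, 0, -1], "dr": [0, 0, 0], "hand": 0.1}
    - {"linear": [0, 0, -4], "dr": [0, 0, 0], "hand": 0.1}
    - {"linear": [0, 0, -8], "dr": [0, 0, 0], "hand": 0.1}
    - {"linear": [0, 0, -12], "dr": [0, 0, 0], "hand": 0.1}
    - {"linear": [0, 0, -13], "dr": [0, 0, 0], "hand": 0.1}
    - {"linear": [0, 0, -13], "dr": [0, 0, 0], "hand": 0.1}

```text
t: 4.88
tcp_pos: [0.5002, -0.3028, 0.1729]
tcp_rot: [3.008, -0.904, 0.001]
force: [0.3, 0.2, -1.5]
opening: 0.177
gripper_force: 25.0
```

```bash
python3 - <<'E'
from h import *
goto([.496,.1325,.172],-2.16)
f=grab_frame('top'); c=f['color'][240:268,280:306].astype(float)
for v in range(6,18): print(v+240,' '.join('%3d,%3d,%3d'%tuple(c[v,u].astype(int)) for u in range(5,17)))
y=c[...,0]-c[...,2]; y[(y<25)|(c[...,0]<c[...,1])]=0
v,u=np.nonzero(y); w=y[v,u]; print(list(zip(u+280,v+240,w)))
K=onz(f,(u*w).sum()/w.sum()+280,(v*w).sum()/w.sum()+240,.096)
print(K)
for C in([.4964,.1317],[.4966,.1336],[.495,.1324]): d=K[:2]-C; print(np.arctan2(d[1],d[0]),np.hypot(*d))
print('shaft top px if at',px(f,[.4962,.1325,.106]),px(f,[.4962,.1325,.097]))
E
```

```text
q [-0.587  0.144  1.872  0.     1.124  1.568] tcp [ 0.5002 -0.3028  0.1729] psi -2.155 tilt [ 0.001 -0.001 -1.   ]
linear [-24.36 -36.08   0.07] dz deg 0.3
246  20, 19, 19  21, 19, 20  22, 20, 22  22, 20, 22  21, 19, 20  22, 21, 22  22, 21, 22  22, 20, 21  22, 21, 22  22, 20, 21  21, 19, 20  22, 21, 22
247  22, 21, 21  22, 21, 22  21, 19, 20  20, 19, 20  22, 20, 21  22, 19, 20  22, 21, 22  22, 21, 22  22, 20, 21  23, 21, 22  22, 21, 21  23, 22, 22
248  22, 20, 21  22, 20, 21  22, 20, 22  22, 21, 21  22, 20, 20  21, 21, 21  21, 20, 21  21, 20, 21  21, 21, 21  23, 22, 22  22, 20, 21  23, 22, 22
249  22, 21, 21  21, 19, 21  22, 21, 22  22, 21, 22  22, 20, 21  20, 19, 19  24, 23, 23  28, 26, 26  20, 20, 20  22, 21, 21  23, 22, 22  23, 21, 21
250  21, 21, 20  21, 19, 21  21, 19, 20  21, 20, 21  20, 19, 19  32, 29, 29  74, 69, 66  82, 76, 73  37, 34, 34  19, 18, 19  22, 21, 21  21, 21, 22
251  21, 20, 21  20, 19, 20  21, 20, 20  21, 20, 20  23, 21, 21  64, 60, 58 144,135,129 145,137,131  69, 64, 62  19, 19, 18  21, 21, 21  22, 21, 21
252  22, 21, 22  23, 22, 23  21, 20, 20  21, 20, 21  25,
[... 730 characters left out ...]
0, 22  21, 21, 21  20, 20, 21  23, 21, 19  21, 20, 22  23, 22, 22  23, 21, 22  22, 21, 21  23, 22, 22
[(np.int64(290), np.int64(254), np.float64(47.0)), (np.int64(291), np.int64(254), np.float64(53.0)), (np.int64(290), np.int64(255), np.float64(75.0)), (np.int64(291), np.int64(255), np.float64(98.0)), (np.int64(290), np.int64(256), np.float64(32.0)), (np.int64(291), np.int64(256), np.float64(54.0))]
[0.4881807  0.13461153 0.096     ]
2.801153749321379 0.008719741746669113
3.0220216931837176 0.008479847030033297
2.827990022772675 0.00716894100019846
shaft top px if at (np.float64(291.0613765462479), np.float64(251.4490830657895)) (np.float64(291.3676659190455), np.float64(251.92405889328077))
```

>>> step_arm:
  steps:
    - {"linear": [-2, -3, 0], "dr": [0, 0, -10.5], "hand": 0.1}
    - {"linear": [-4, -6, 0], "dr": [0, 0, -21], "hand": 0.1}
    - {"linear": [-6, -9, 0], "dr": [0, 0, -31.5], "hand": 0.1}
    - {"linear": [-8.5, -12.5, 0], "dr": [0, 0, -42], "hand": 0.1}
    - {"linear": [-11, -16, 0], "dr": [0, 0, -52.5], "hand": 0.1}
    - {"linear": [-13, -19, 0], "dr": [0, 0, -63], "hand": 0.1}
    - {"linear": [-15, -22, 0], "dr": [0, 0, -73], "hand": 0.1}
    - {"linear": [-17, -25, 0], "dr": [0, 0, -83], "hand": 0.1}
    - {"linear": [-19, -28, 0], "dr": [0, 0, -93], "hand": 0.1}
    - {"linear": [-21, -31, 0], "dr": [0, 0, -103], "hand": 0.1}

```text
t: 6.18
tcp_pos: [0.494, 0.0726, 0.17]
tcp_rot: [-2.574, -1.798, 0.006]
force: [-0.1, -0.2, -0.8]
opening: 0.177
gripper_force: 25.0
```

```bash
python3 -c "
from h import *
goto([.496,.132,.165],1.43)"
```

```text
q [ 0.096 -0.012  2.044 -0.     1.114  0.447] tcp [0.494  0.0726 0.17  ] psi -0.351 tilt [-0.005 -0.    -1.   ]
linear [ 5.64 -1.86  0.5 ] dz deg -102.1
```

>>> step_arm:
  steps:
    - {"linear": [1, -0.3, 0], "dr": [0, 0, -10.5], "hand": 0.1}
    - {"linear": [2, -0.6, 0], "dr": [0, 0, -21], "hand": 0.1}
    - {"linear": [3, -0.9, 0], "dr": [0, 0, -31.5], "hand": 0.1}
    - {"linear": [4, -1.3, 0], "dr": [0, 0, -42], "hand": 0.1}
    - {"linear": [5, -1.6, 0], "dr": [0, 0, -52.5], "hand": 0.1}
    - {"linear": [5.6, -1.8, 0], "dr": [0, 0, -63], "hand": 0.1}
    - {"linear": [5.6, -1.8, 0], "dr": [0, 0, -73], "hand": 0.1}
    - {"linear": [5.6, -1.8, 0], "dr": [0, 0, -83], "hand": 0.1}
    - {"linear": [5.6, -1.8, 0], "dr": [0, 0, -93], "hand": 0.1}
    - {"linear": [5.6, -1.8, 0.5], "dr": [0, 0, -102], "hand": 0.1}

```text
t: 7.42
tcp_pos: [0.4972, 0.1301, 0.1653]
tcp_rot: [-0.223, -3.13, 0.002]
force: [-0.0, -0.1, -1.0]
opening: 0.181
gripper_force: 25.0
```

>>> step_arm:
  steps:
    - {"linear": [0, 0, 0], "dr": [0, 0, 0], "hand": 0.1}
    - {"linear": [0, 0, 0], "dr": [0, 0, 0], "hand": 0.1}
    - {"linear": [0, 0, 0], "dr": [0, 0, 0], "hand": 0.1}

```text
t: 7.8
tcp_pos: [0.4984, 0.1303, 0.1673]
tcp_rot: [-0.234, -3.132, 0.0]
force: [-0.1, -0.5, -1.3]
opening: 0.178
gripper_force: 25.0
```

```bash
python3 - <<'E'
from h import *
goto([.496,.132,.140],1.43)
f=grab_frame('scene');g=grab_frame('top');s=read_state();print(s['force'],s['moment'])
c=lambda f,u,v,w,h:cv2.resize(f['color'][v-h:v+h,u-w:u+w,::-1],(400,300),interpolation=cv2.INTER_CUBIC)
cv2.imwrite('pics/m3.png',np.hstack([c(f,355,245,40,30),c(g,292,245,40,30)]))
p=s['tcp_pos']
print('pred knob base centre',px(f,p-[0,0,.0295]),'hub top',px(f,p-[0,0,.0055]),'shaft top',px(f,[.496,.132,.106]))
E
```

```text
q [ 0.207  0.019  2.019  0.     1.105 -1.214] tcp [0.4984 0.1303 0.1673] psi 1.422 tilt [-0.001 -0.    -1.   ]
linear [0.26 0.13 2.73] dz deg -0.5
[-0.55554994  1.06329079 -1.13473569] [-0.00573159 -0.04986932  0.01113524]
pred knob base centre (np.float64(356.1012140206967), np.float64(242.87617745803226)) hub top (np.float64(356.7184977908327), np.float64(236.27593273602935)) shaft top (np.float64(356.5915753340456), np.float64(251.25498745503143))
```

View pics/m3.png

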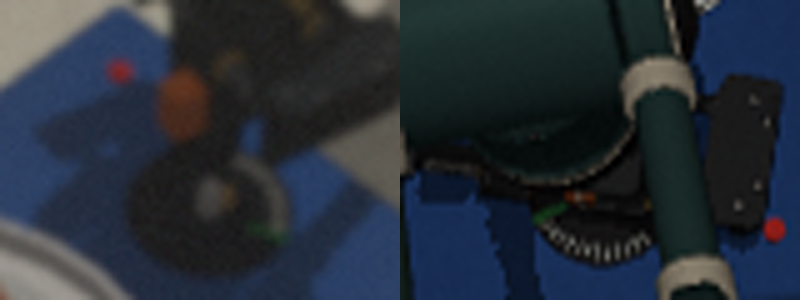

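The knob hangs over the shaft (shaft at scene (357,253), the bar's back end at (352,236)). I'll check the offset along the bar from that end face.

```bash
python3 - <<'E'
from h import *
f=grab_frame('scene');p=read_state()['tcp_pos']
c=f['color'].astype(float); m=(c[...,0]>1.7*c[...,2])&(c[...,0]>60)&(c[...,1]>1.2*c[...,2]*0); b=np.zeros_like(m); b[222:250,338:364]=m[222:250,338:364]
v,u=np.nonzero(b&(c[...,0]>1.5*c[...,1]));print(len(u),u.mean(),v.mean(),u.min(),u.max(),v.min(),v.max())
a=3.0-np.pi; e=np.array([np.cos(a),np.sin(a),0]);n=np.array([-e[1],e[0],0])
for s in(-1,1):
  for z in(-.0055,.0225): print(s,z,np.round(px(f,p+.024*e+s*.008*n+[0,0,z]),1))
print('+5mm',np.array(px(f,p+.029*e+[0,0,.0085]))-px(f,p+.024*e+[0,0,.0085]))
for q in([.496,.1320,.101],[.4962,.1315,.101]): print(px(f,q))
g=c[238:264,345:370].sum(2); print(g[8:20,6:20].astype(int))
E
```

```text
104 350.3173076923077 234.66346153846155 338 355 228 241
-1 -0.0055 [346.  238.1]
-1 0.0225 [346.5 230.1]
1 -0.0055 [349.8 242.8]
1 0.0225 [350.4 234.8]
+5mm [-1.87366975  0.88119235]
(np.float64(356.4668621514234), np.float64(252.54102627638017))
(np.float64(356.26481903782167), np.float64(252.45386478595339))
[[ 90  84  81  88  89  77  87  75  82  87 119 152 167 169]
 [ 91  66  85  81  86  85  84  86  82  97 126 160 174 183]
 [ 83  89  80  80  80  83  87  89  85 100 109 144 161 177]
 [ 85  86  79  88  98 103 100  96  86  90 102 101 125 148]
 [ 90  80  76 100 125 131 134 132  97  95  94 109 113 116]
 [ 85  93  93 110 152 171 184 169 129 110  95 106  99 101]
 [ 87  91  95 134 165 196 206 195 162 146 117 107  83  92]
 [ 89  92 109 139 174 200 205 191 177 159 139 109  95  90]
 [ 92  87 106 139 176 191 194 180 176 158 143 106  99 103]
 [ 93  98 105 139 178 192 191 174 167 150 118  96  87  87]
 [ 82  90 110 137 166 185 175 164 150 142 114  93  85  84]
 [ 90  96  99 132 163 173 167 139 121 115 100  87  85  91]]
```

>>> step_arm:
  steps:
    - {"linear": [0.25, 0.13, 0], "dr": [0, 0, 0], "hand": 0.1}
    - {"linear": [0.25, 0.13, 1], "dr": [0, 0, 0], "hand": 0.1}
    - {"linear": [0.25, 0.13, 2], "dr": [0, 0, 0], "hand": 0.1}
    - {"linear": [0.25, 0.13, 2.6], "dr": [0, 0, 0], "hand": 0.1}
    - {"linear": [0.25, 0.13, 2.8], "dr": [0, 0, 0], "hand": 0.1}
    - {"linear": [0.25, 0.13, 2.8], "dr": [0, 0, 0], "hand": 0.1}

```text
t: 8.7
tcp_pos: [0.4963, 0.132, 0.1395]
tcp_rot: [-0.232, -3.133, 0.0]
force: [0.6, -0.2, -0.2]
opening: 0.174
gripper_force: 25.0
```

>>> step_arm:
  steps:
    - {"linear": [0, 0, 0.1], "dr": [0, 0, 0], "hand": 0.1}
    - {"linear": [0, 0, 0.2], "dr": [0, 0, 0], "hand": 0.1}
    - {"linear": [0, 0, 0.3], "dr": [0, 0, 0], "hand": 0.1}
    - {"linear": [0, 0, 0.3], "dr": [0, 0, 0], "hand": 0.1}

```text
t: 9.2
tcp_pos: [0.4963, 0.132, 0.1367]
tcp_rot: [-0.232, -3.133, 0.0]
force: [-0.6, 0.1, -0.7]
opening: 0.18
gripper_force: 25.0
```

>>> step_arm:
  steps:
    - {"linear": [0, 0, 0.1], "dr": [0, 0, 0], "hand": 0.1}
    - {"linear": [0, 0, 0.2], "dr": [0, 0, 0], "hand": 0.1}
    - {"linear": [0, 0, 0.3], "dr": [0, 0, 0], "hand": 0.1}
    - {"linear": [0, 0, 0.3], "dr": [0, 0, 0], "hand": 0.1}

```text
t: 9.7
tcp_pos: [0.4962, 0.132, 0.1336]
tcp_rot: [-0.232, -3.133, 0.0]
force: [0.4, -0.1, -1.5]
opening: 0.174
gripper_force: 25.0
```

>>> step_arm:
  steps:
    - {"linear": [0, 0, 0.1], "dr": [0, 0, 0], "hand": 0.1}
    - {"linear": [0, 0, 0.2], "dr": [0, 0, 0], "hand": 0.1}
    - {"linear": [0, 0, 0.3], "dr": [0, 0, 0], "hand": 0.1}
    - {"linear": [0, 0, 0.3], "dr": [0, 0, 0], "hand": 0.1}

```text
t: 10.2
tcp_pos: [0.4963, 0.1319, 0.1313]
tcp_rot: [-0.232, -3.133, 0.001]
force: [-1.5, -1.3, 3.2]
opening: 0.181
gripper_force: 25.0
```

>>> step_arm:
  steps:
    - {"linear": [0.05, -0.05, 0], "dr": [0, 0, 0], "hand": 0.1}
    - {"linear": [0.1, -0.1, 0], "dr": [0, 0, 0], "hand": 0.1}
    - {"linear": [0.1, -0.1, 0.1], "dr": [0, 0, 0], "hand": 0.1}
    - {"linear": [0.1, -0.1, 0.15], "dr": [0, 0, 0], "hand": 0.1}

```text
t: 10.7
tcp_pos: [0.495, 0.1312, 0.1289]
tcp_rot: [-0.232, -3.133, 0.0]
force: [-1.1, -0.1, 0.1]
opening: 0.179
gripper_force: 25.0
```

>>> step_arm:
  steps:
    - {"linear": [0.03, 0, 0.05], "dr": [0, 0, 0], "hand": 0.1}
    - {"linear": [0.03, 0, 0.1], "dr": [0, 0, 0], "hand": 0.1}
    - {"linear": [0.03, 0, 0.15], "dr": [0, 0, 0], "hand": 0.1}
    - {"linear": [0.03, 0, 0.2], "dr": [0, 0, 0], "hand": 0.1}

```text
t: 11.2
tcp_pos: [0.4949, 0.1312, 0.1272]
tcp_rot: [0.232, 3.133, 0.0]
force: [0.5, -0.3, -0.0]
opening: 0.177
gripper_force: 25.0
```

>>> step_arm:
  steps:
    - {"linear": [0, 0, 0.05], "dr": [0, 0, 0], "hand": 0.1}
    - {"linear": [0, 0, 0.1], "dr": [0, 0, 0], "hand": 0.1}
    - {"linear": [0, 0, 0.15], "dr": [0, 0, 0], "hand": 0.1}
    - {"linear": [0, 0, 0.15], "dr": [0, 0, 0], "hand": 0.1}

```text
t: 11.7
tcp_pos: [0.495, 0.1312, 0.126]
tcp_rot: [0.232, 3.133, 0.0]
force: [-1.4, -0.5, 2.4]
opening: 0.176
gripper_force: 25.0
```

>>> step_arm:
  steps:
    - {"linear": [0, 0, 0.03], "dr": [0, 0, 1], "hand": 0.1}
    - {"linear": [0, 0, 0.03], "dr": [0, 0, 2], "hand": 0.1}
    - {"linear": [0, 0, 0.03], "dr": [0, 0, 3], "hand": 0.1}
    - {"linear": [0, 0, 0.03], "dr": [0, 0, 4], "hand": 0.1}

```text
t: 12.2
tcp_pos: [0.4949, 0.1313, 0.1252]
tcp_rot: [0.343, 3.123, 0.001]
force: [-1.1, 0.5, 0.3]
opening: 0.18
gripper_force: 25.0
```

>>> step_arm:
  steps:
    - {"linear": [0, 0, 0], "dr": [0, 0, 1], "hand": 0.1}
    - {"linear": [0, 0, 0], "dr": [0, 0, 2], "hand": 0.1}
    - {"linear": [0, 0, 0], "dr": [0, 0, 3], "hand": 0.1}
    - {"linear": [0, 0, 0], "dr": [0, 0, 4], "hand": 0.1}

```text
t: 12.7
tcp_pos: [0.4948, 0.1312, 0.1252]
tcp_rot: [-0.452, -3.109, 0.0]
force: [0.1, -0.7, -1.5]
opening: 0.177
gripper_force: 25.0
```

>>> step_arm:
  steps:
    - {"linear": [0, 0, 0], "dr": [0, 0, 1], "hand": 0.1}
    - {"linear": [0, 0, 0], "dr": [0, 0, 2], "hand": 0.1}
    - {"linear": [0, 0, 0], "dr": [0, 0, 3], "hand": 0.1}
    - {"linear": [0, 0, 0], "dr": [0, 0, 4], "hand": 0.1}

```text
t: 13.2
tcp_pos: [0.4949, 0.1312, 0.1254]
tcp_rot: [0.56, 3.091, -0.0]
force: [-0.4, -0.3, -1.3]
opening: 0.182
gripper_force: 25.0
```

>>> step_arm:
  steps:
    - {"linear": [0, 0, 0.04], "dr": [0, 0, 0], "hand": 0.1}
    - {"linear": [0, 0, 0.08], "dr": [0, 0, 0], "hand": 0.1}
    - {"linear": [0, 0, 0.08], "dr": [0, 0, 0], "hand": 0.1}

```text
t: 13.58
tcp_pos: [0.4948, 0.1312, 0.1246]
tcp_rot: [-0.558, -3.092, -0.0]
force: [0.3, 0.3, -1.2]
opening: 0.182
gripper_force: 25.0
```

```bash
python3 -c "
from h import *
goto([.495,.1312,.125],1.3);s=read_state();print(s['force'],s['moment'])"
```

```text
q [ 0.211  0.059  2.064  0.     1.019 -1.003] tcp [0.4948 0.1312 0.1246] psi 1.214 tilt [-0.  0. -1.]
linear [-0.02  0.   -0.04] dz deg -4.9
[ 0.26892775  0.31593251 -1.20197494] [-0.01279845  0.07565728 -0.01259725]
```

>>> step_arm:
  steps:
    - {"linear": [0, 0, 0.05], "dr": [0, 0, 0], "hand": 0.1}
    - {"linear": [0, 0, 0.1], "dr": [0, 0, 0], "hand": 0.1}
    - {"linear": [0, 0, 0.15], "dr": [0, 0, 0], "hand": 0.1}
    - {"linear": [0, 0, 0.15], "dr": [0, 0, 0], "hand": 0.1}

```text
t: 14.08
tcp_pos: [0.4949, 0.1312, 0.123]
tcp_rot: [-0.558, -3.092, 0.0]
force: [-1.6, -1.1, 0.0]
opening: 0.178
gripper_force: 25.0
```

>>> step_arm:
  steps:
    - {"linear": [0, 0, 0.05], "dr": [0, 0, 0], "hand": 0.1}
    - {"linear": [0, 0, 0.1], "dr": [0, 0, 0], "hand": 0.1}
    - {"linear": [0, 0, 0.15], "dr": [0, 0, 0], "hand": 0.1}
    - {"linear": [0, 0, 0.15], "dr": [0, 0, 0], "hand": 0.1}

```text
t: 14.58
tcp_pos: [0.4949, 0.1312, 0.1216]
tcp_rot: [-0.558, -3.092, 0.0]
force: [0.1, 0.1, -1.0]
opening: 0.178
gripper_force: 25.0
```

>>> step_arm:
  steps:
    - {"linear": [0, 0, 0.1], "dr": [0, 0, 0], "hand": 0.1}
    - {"linear": [0, 0, 0.2], "dr": [0, 0, 0], "hand": 0.1}
    - {"linear": [0, 0, 0.3], "dr": [0, 0, 0], "hand": 0.1}
    - {"linear": [0, 0, 0.3], "dr": [0, 0, 0], "hand": 0.1}

```text
t: 15.08
tcp_pos: [0.4948, 0.1312, 0.1185]
tcp_rot: [-0.558, -3.092, 0.0]
force: [-0.5, -0.4, -1.0]
opening: 0.181
gripper_force: 25.0
```

>>> step_arm:
  steps:
    - {"linear": [0, 0, 0.1], "dr": [0, 0, 0], "hand": 0.1}
    - {"linear": [0, 0, 0.2], "dr": [0, 0, 0], "hand": 0.1}
    - {"linear": [0, 0, 0.2], "dr": [0, 0, 0], "hand": 0.1}

```text
t: 15.45
tcp_pos: [0.4949, 0.1312, 0.1165]
tcp_rot: [-0.558, -3.092, 0.0]
force: [-0.6, -0.3, -1.3]
opening: 0.18
gripper_force: 25.0
```

>>> step_arm:
  steps:
    - {"linear": [0, 0, 0.05], "dr": [0, 0, 0], "hand": 0.1}
    - {"linear": [0, 0, 0.1], "dr": [0, 0, 0], "hand": 0.1}
    - {"linear": [0, 0, 0.1], "dr": [0, 0, 0], "hand": 0.1}

```text
t: 15.82
tcp_pos: [0.4949, 0.1312, 0.1156]
tcp_rot: [-0.558, -3.092, 0.0]
force: [-0.5, -0.5, -0.5]
opening: 0.175
gripper_force: 25.0
```

>>> step_arm:
  steps:
    - {"linear": [0, 0, 0.05], "dr": [0, 0, 0], "hand": 0.1}
    - {"linear": [0, 0, 0.1], "dr": [0, 0, 0], "hand": 0.1}
    - {"linear": [0, 0, 0.1], "dr": [0, 0, 0], "hand": 0.1}

```text
t: 16.2
tcp_pos: [0.4949, 0.1312, 0.1146]
tcp_rot: [-0.558, -3.092, 0.0]
force: [0.0, 0.1, -1.6]
opening: 0.177
gripper_force: 25.0
```

>>> step_arm:
  steps:
    - {"linear": [0, 0, 0.05], "dr": [0, 0, 0], "hand": 0.1}
    - {"linear": [0, 0, 0.05], "dr": [0, 0, 0], "hand": 0.1}

```text
t: 16.45
tcp_pos: [0.495, 0.1312, 0.1145]
tcp_rot: [0.558, 3.092, 0.0]
force: [-1.6, -0.5, 3.3]
opening: 0.181
gripper_force: 25.0
```

It touched at 0.1145, as expected for the deck, so the knob is home. Now I'll turn it clockwise slowly towards the mark.

>>> step_arm:
  steps:
    - {"linear": [0, 0, -0.04], "dr": [0, 0, 0], "hand": 0.1}
    - {"linear": [0, 0, -0.04], "dr": [0, 0, 2], "hand": 0.1}
    - {"linear": [0, 0, -0.04], "dr": [0, 0, 4], "hand": 0.1}
    - {"linear": [0, 0, -0.04], "dr": [0, 0, 6], "hand": 0.1}
    - {"linear": [0, 0, -0.04], "dr": [0, 0, 8], "hand": 0.1}
    - {"linear": [0, 0, -0.04], "dr": [0, 0, 10], "hand": 0.1}
  grip_force: 40

```text
t: 17.2
tcp_pos: [0.4945, 0.1307, 0.1145]
tcp_rot: [-0.828, -3.03, 0.002]
force: [-2.8, -3.4, 3.2]
opening: 0.178
gripper_force: 40.0
```

>>> step_arm:
  steps:
    - {"linear": [0, 0, 0], "dr": [0, 0, 2], "hand": 0.1}
    - {"linear": [0, 0, 0], "dr": [0, 0, 4], "hand": 0.1}
    - {"linear": [0, 0, 0], "dr": [0, 0, 6], "hand": 0.1}
    - {"linear": [0, 0, 0], "dr": [0, 0, 8], "hand": 0.1}
    - {"linear": [0, 0, 0], "dr": [0, 0, 10], "hand": 0.1}

```text
t: 17.82
tcp_pos: [0.4944, 0.1307, 0.1144]
tcp_rot: [-1.089, -2.946, 0.002]
force: [-3.6, -4.9, 4.5]
opening: 0.179
gripper_force: 40.0
```

```bash
python3 -c "
from h import *
goto([.495,.1312,.1145],.405);s=read_state();print(s['force'],s['moment'])"
```

```text
q [ 2.100e-01  7.000e-02  2.073e+00 -1.000e-03  1.000e+00 -6.520e-01] tcp [0.4944 0.1307 0.1144] psi 0.863 tilt [-0.001 -0.001 -1.   ]
linear [-0.02  0.08 -0.01] dz deg 26.2
[-3.61591086 -4.90857489  4.46632672] [-0.83690893  0.63276367  0.07141258]
```

>>> step_arm:
  steps:
    - {"linear": [0, 0, -0.02], "dr": [0, 0, 2], "hand": 0.1}
    - {"linear": [0, 0, -0.02], "dr": [0, 0, 4], "hand": 0.1}
    - {"linear": [0, 0, -0.02], "dr": [0, 0, 6], "hand": 0.1}
    - {"linear": [0, 0, -0.02], "dr": [0, 0, 8], "hand": 0.1}
    - {"linear": [0, 0, -0.02], "dr": [0, 0, 10], "hand": 0.1}
    - {"linear": [0, 0, -0.02], "dr": [0, 0, 12], "hand": 0.1}
    - {"linear": [0, 0, -0.02], "dr": [0, 0, 14], "hand": 0.1}

```text
t: 18.7
tcp_pos: [0.4942, 0.1309, 0.1145]
tcp_rot: [-1.44, -2.791, 0.002]
force: [-3.7, -3.5, 3.2]
opening: 0.177
gripper_force: 40.0
```

>>> step_arm:
  steps:
    - {"linear": [0, 0, 0], "dr": [0, 0, 2], "hand": 0.1}
    - {"linear": [0, 0, 0], "dr": [0, 0, 4], "hand": 0.1}
    - {"linear": [0, 0, 0], "dr": [0, 0, 6], "hand": 0.1}
    - {"linear": [0, 0, 0], "dr": [0, 0, 8], "hand": 0.1}
    - {"linear": [0, 0, 0], "dr": [0, 0, 10], "hand": 0.1}
    - {"linear": [0, 0, 0], "dr": [0, 0, 12], "hand": 0.1}
    - {"linear": [0, 0, 0], "dr": [0, 0, 12], "hand": 0.1}

```text
t: 19.58
tcp_pos: [0.4942, 0.1311, 0.1145]
tcp_rot: [-1.723, -2.626, 0.002]
force: [-4.0, -3.3, 1.8]
opening: 0.177
gripper_force: 40.0
```

```bash
python3 -c "
from h import *
goto([.495,.1312,.1145],.405);s=read_state();print(s['force'],s['moment'],s['t'])"
```

```text
q [ 0.211  0.07   2.073  0.     1.    -0.199] tcp [0.4942 0.1311 0.1145] psi 0.409 tilt [-0.002 -0.    -1.   ]
linear [-0.03  0.08 -0.  ] dz deg 0.3
[-4.03710774 -3.25292182  1.7714891 ] [-0.66554582  0.82364521  0.05964832] 19.575
```

>>> step_arm:
  steps:
    - {"linear": [0, 0, 0], "dr": [0, 0, 0], "hand": 0.25}
    - {"linear": [0, 0, 0], "dr": [0, 0, 0], "hand": 0.4}
    - {"linear": [0, 0, 0], "dr": [0, 0, 0], "hand": 0.45}
    - {"linear": [0, 0, 0], "dr": [0, 0, 0], "hand": 0.45}
    - {"linear": [0, 0, -2], "dr": [0, 0, 0], "hand": 0.45}
    - {"linear": [0, 0, -5], "dr": [0, 0, 0], "hand": 0.45}
    - {"linear": [0, 0, -9], "dr": [0, 0, 0], "hand": 0.45}
    - {"linear": [0, 0, -13], "dr": [0, 0, 0], "hand": 0.45}

```text
t: 20.58
tcp_pos: [0.4947, 0.1313, 0.2457]
tcp_rot: [-1.722, -2.628, 0.0]
force: [0.5, 0.1, 0.8]
opening: 0.448
gripper_force: 0.0
```

```bash
python3 -c "
from h import *
goto([.46,-.15,.25],.405)"
```

```text
q [ 0.211 -0.052  1.938  0.     1.255 -0.2  ] tcp [0.4947 0.1313 0.2457] psi 0.411 tilt [-0.  0. -1.]
linear [-24.4  -14.41  -0.43] dz deg 0.3
```

>>> step_arm:
  steps:
    - {"linear": [-5, -3, 0], "dr": [0, 0, 0], "hand": 0.45}
    - {"linear": [-10, -6, 0], "dr": [0, 0, 0], "hand": 0.45}
    - {"linear": [-15, -9, 0], "dr": [0, 0, 0], "hand": 0.45}
    - {"linear": [-20, -12, 0], "dr": [0, 0, 0], "hand": 0.45}
    - {"linear": [-24.4, -14.4, 0], "dr": [0, 0, 0], "hand": 0.45}
    - {"linear": [-24.4, -14.4, 0], "dr": [0, 0, 0], "hand": 0.45}
    - {"linear": [-24.4, -14.4, 0], "dr": [0, 0, 0], "hand": 0.45}

```text
t: 21.45
tcp_pos: [0.4603, -0.1497, 0.2446]
tcp_rot: [-1.723, -2.627, -0.001]
force: [-0.0, 0.6, 0.4]
opening: 0.447
gripper_force: 0.0
```

```bash
python3 - <<'E'
from h import *
f=grab_frame('scene');g=grab_frame('top')
c=lambda f,u,v,w,h:cv2.resize(f['color'][v-h:v+h,u-w:u+w,::-1],(400,300),interpolation=cv2.INTER_CUBIC)
cv2.imwrite('pics/m4.png',np.hstack([c(f,357,250,32,24),c(g,290,252,24,18)]))
r=knob(g,(275,235,310,268),.137);print(r)
E
```

```text
(array([0.49551172, 0.12997472]), (15.120431900024414, 45.92766189575195), 25.288543701171875)
```

View pics/m4.png

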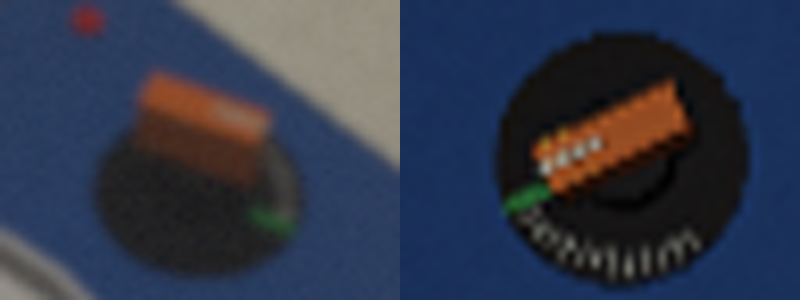

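The knob is seated on the deck (top about (291,251)) and its white pointer faces the green mark at (279,257). I'll check the angle once more with a fit before handing in.

```bash
python3 - <<'E'
from h import *
A=[]
for i in range(3):
    g=grab_frame('top'); c=g['color'][235:268,275:310].astype(float); r,gg,b=c[...,0],c[...,1],c[...,2]
    m=((r>100)&(b<.45*r))|((r>100)&(b>.45*r)&(b<r)); m=m.astype(np.uint8); n,l,st,ce=cv2.connectedComponentsWithStats(m); k=1+st[1:,4].argmax()
    v,u=np.nonzero(l==k); v2=v<18
    P=np.array([onz(g,x+275,y+235,.137)[:2] for x,y in zip(u,v)]); w,V=np.linalg.eigh(np.cov(P.T)); e=V[:,1]; A.append(np.arctan2(e[1],e[0])%np.pi)
    # pale line
    mw=((r>90)&(b>.5*r)).astype(np.uint8); v,u=np.nonzero(mw*m); v,u=v,u
    tip=onz(g,u.mean()+275,v.mean()+235,.137)[:2]; d=tip-P.mean(0)
    print(A[-1],P.mean(0),len(P),'line',np.arctan2(d[1],d[0]),np.hypot(*d))
E
```

```text
2.0407683948553137 [0.49539623 0.13045947] 106 line 2.437108477830461 0.01581731813033613
2.0407683948553137 [0.49539623 0.13045947] 106 line 2.437108477830461 0.01581731813033613
2.0407683948553137 [0.49539623 0.13045947] 106 line 2.437108477830461 0.01581731813033613
```

```bash
python3 - <<'E'
from h import *
g=grab_frame('top'); r=g['color'][...,0].astype(float)
for n,(a,b) in {'top':(286,299),'bot':(290,302)}.items():
    Q=[]
    for u in range(a,b):
        col=r[236:266,u]; k=np.nonzero(col>90)[0]
        if not len(k): continue
        if n=='top': i=k[0]; j=i-1
        else: i=k[-1]; j=i+1
        y=i+(col[i]-85)/(col[i]-col[j])*(j-i); Q.append((u,y+236))
    W=np.array([onz(g,u,v,.137)[:2] for u,v in Q],np.float32); l=cv2.fitLine(W,cv2.DIST_HUBER,0,.0005,.01).ravel(); print(n,np.arctan2(l[1],l[0])%np.pi,[round(q[1],1) for q in Q])
E
```

```text
top 2.0229423 [np.float64(248.9), np.float64(248.6), np.float64(248.0), np.float64(247.6), np.float64(247.1), np.float64(246.6), np.float64(246.1), np.float64(245.7), np.float64(245.1), np.float64(244.7), np.float64(244.1), np.float64(243.7), np.float64(243.4)]Traceback (most recent call last):
  File "<stdin>", line 10, in <module>
IndexError: index 30 is out of bounds for axis 0 with size 30
```

The bar measures about 2.015 rad and the mark about 1.97 rad, so it lagged roughly 2.5°. I'll regrasp and trim it.

>>> step_arm:
  steps:
    - {"linear": [5, 3, 0], "dr": [0, 0, 0], "hand": 0.45}
    - {"linear": [10, 6, 0], "dr": [0, 0, 0], "hand": 0.45}
    - {"linear": [15, 9, 0], "dr": [0, 0, -2], "hand": 0.45}
    - {"linear": [20, 12, 0], "dr": [0, 0, -2], "hand": 0.45}
    - {"linear": [24.4, 14.4, 0], "dr": [0, 0, -2], "hand": 0.45}
    - {"linear": [24.4, 14.4, 0], "dr": [0, 0, -2], "hand": 0.45}
    - {"linear": [24.4, 14.4, 0], "dr": [0, 0, -2], "hand": 0.45}
    - {"linear": [24.4, 14.4, 0], "dr": [0, 0, -2], "hand": 0.45}

```text
t: 22.75
tcp_pos: [0.4948, 0.1303, 0.2447]
tcp_rot: [1.677, 2.656, -0.001]
force: [0.5, -0.2, -0.5]
opening: 0.451
gripper_force: 0.0
```

```bash
python3 -c "
from h import *
goto([.495,.1308,.1155],.444)"
```

```text
q [ 0.209 -0.051  1.94  -0.     1.253 -0.236] tcp [0.4948 0.1303 0.2447] psi 0.445 tilt [-0. -0. -1.]
linear [ 0.04  0.05 12.92] dz deg 0.0
```

>>> step_arm:
  steps:
    - {"linear": [0, 0, 4], "dr": [0, 0, 0], "hand": 0.45}
    - {"linear": [0, 0, 8], "dr": [0, 0, 0], "hand": 0.45}
    - {"linear": [0, 0, 10.5], "dr": [0, 0, 0], "hand": 0.45}
    - {"linear": [0, 0, 12], "dr": [0, 0, 0], "hand": 0.45}
    - {"linear": [0, 0, 12.7], "dr": [0, 0, 0], "hand": 0.45}
    - {"linear": [0, 0, 12.7], "dr": [0, 0, 0], "hand": 0.3}
    - {"linear": [0, 0, 12.7], "dr": [0, 0, 0], "hand": 0.2}
    - {"linear": [0, 0, 12.7], "dr": [0, 0, 0], "hand": 0.1}
    - {"linear": [0, 0, 12.7], "dr": [0, 0, 0], "hand": 0.1}
    - {"linear": [0, 0, 12.7], "dr": [0, 0, 0], "hand": 0.1}
  grip_force: 40

```text
t: 24.0
tcp_pos: [0.4952, 0.1312, 0.1187]
tcp_rot: [1.675, 2.657, 0.0]
force: [-2.7, -1.4, 6.5]
opening: 0.176
gripper_force: 40.0
```

>>> step_arm:
  steps:
    - {"linear": [0, 0, 0], "dr": [0, 0, 1], "hand": 0.1}
    - {"linear": [0, 0, 0], "dr": [0, 0, 2], "hand": 0.1}
    - {"linear": [0, 0, 0], "dr": [0, 0, 3], "hand": 0.1}
    - {"linear": [0, 0, 0], "dr": [0, 0, 4], "hand": 0.1}
    - {"linear": [0, 0, 0], "dr": [0, 0, 4.5], "hand": 0.1}
    - {"linear": [0, 0, 0], "dr": [0, 0, 4.5], "hand": 0.1}

```text
t: 24.75
tcp_pos: [0.4947, 0.1311, 0.1187]
tcp_rot: [1.778, 2.59, -0.001]
force: [-4.9, -2.1, 7.6]
opening: 0.175
gripper_force: 40.0
```

```bash
python3 -c "
from h import *
goto([.495,.1308,.1155],.37);s=read_state();print(s['force'],s['moment'],s['opening'])"
```

```text
q [ 2.110e-01  6.500e-02  2.069e+00 -1.000e-03  1.007e+00 -1.570e-01] tcp [0.4947 0.1311 0.1187] psi 0.368 tilt [-0.    -0.001 -1.   ]
linear [-0.03  0.02  0.32] dz deg -0.1
[-4.86598972 -2.1141221   7.58072016] [-0.40178895  0.70287405  0.10412625] 0.1750267205827231
```

Now release, retreat and check.

>>> step_arm:
  steps:
    - {"linear": [0, 0, 0], "dr": [0, 0, 0], "hand": 0.25}
    - {"linear": [0, 0, 0], "dr": [0, 0, 0], "hand": 0.4}
    - {"linear": [0, 0, 0], "dr": [0, 0, 0], "hand": 0.45}
    - {"linear": [0, 0, 0], "dr": [0, 0, 0], "hand": 0.45}
    - {"linear": [0, 0, -2], "dr": [0, 0, 0], "hand": 0.45}
    - {"linear": [0, 0, -5], "dr": [0, 0, 0], "hand": 0.45}
    - {"linear": [0, 0, -9], "dr": [0, 0, 0], "hand": 0.45}
    - {"linear": [0, 0, -13], "dr": [0, 0, 0], "hand": 0.45}
    - {"linear": [0, 0, -13], "dr": [0, 0, 0], "hand": 0.45}

```text
t: 25.88
tcp_pos: [0.4974, 0.1318, 0.2519]
tcp_rot: [1.775, 2.585, 0.009]
force: [1.1, -0.1, -0.1]
opening: 0.448
gripper_force: 0.0
```

>>> step_arm:
  steps:
    - {"linear": [-5, -3, 0], "dr": [0, 0, 0], "hand": 0.45}
    - {"linear": [-10, -6, 0], "dr": [0, 0, 0], "hand": 0.45}
    - {"linear": [-15, -9, 0], "dr": [0, 0, 0], "hand": 0.45}
    - {"linear": [-20, -12, 0], "dr": [0, 0, 0], "hand": 0.45}
    - {"linear": [-24.4, -14.4, 0], "dr": [0, 0, 0], "hand": 0.45}
    - {"linear": [-24.4, -14.4, 0], "dr": [0, 0, 0], "hand": 0.45}
    - {"linear": [-24.4, -14.4, 0], "dr": [0, 0, 0], "hand": 0.45}

```text
t: 26.75
tcp_pos: [0.4475, -0.1478, 0.2465]
tcp_rot: [-1.779, -2.587, -0.0]
force: [1.1, -0.1, -0.1]
opening: 0.45
gripper_force: 0.0
```

```bash
python3 - <<'E'
from h import *
g=grab_frame('top');f=grab_frame('scene'); r=g['color'][...,0].astype(float)
Q=[]
for u in range(286,299):
    col=r[236:266,u]; i=np.nonzero(col>90)[0][0]; j=i-1; Q.append((u,236+i-(col[i]-85)/(col[i]-col[j])))
W=np.array([onz(g,u,v,.137)[:2] for u,v in Q],np.float32); l=cv2.fitLine(W,cv2.DIST_HUBER,0,.0005,.01).ravel(); print(np.arctan2(l[1],l[0])%np.pi,np.round([q[1] for q in Q],1))
print(knob(g,(275,235,310,268),.137))
c=lambda f,u,v,w,h:cv2.resize(f['color'][v-h:v+h,u-w:u+w,::-1],(400,300),interpolation=cv2.INTER_CUBIC)
cv2.imwrite('pics/m5.png',np.hstack([c(f,357,250,32,24),c(g,290,252,24,18)]))
E
```

```text
1.9874947 [248.9 248.7 248.1 247.7 247.1 246.8 246.1 245.8 245.1 244.9 244.6 244.1
 244. ]
(array([0.49514569, 0.13022444]), (15.101880073547363, 45.27812957763672), 24.667856216430664)h.py:21: RuntimeWarning: divide by zero encountered in divide
  m=(((r>100)&(b/r<.27))|((r>105)&(b>.5*r))).astype(np.uint8)
```

View pics/m5.png

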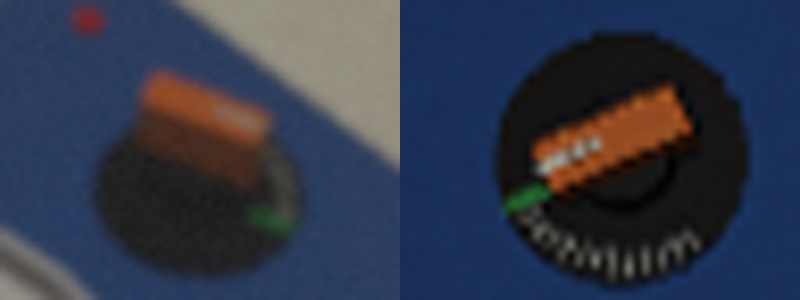

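The knob stands on the deck with its pointer at the green mark, at about 1.99 rad against 1.97–1.98, and the arm is clear. I'm handing the job in.

```bash
python3 -c "
from h import *
print(close_job())"
```

```text
the job is handed in; nothing more can be done
None
```

The knob is fully home on its keyed shaft, its pointer within about 0.02 rad (about 1°) of the green mark, and released; the highest contact force I read was about 9 N, and I handed the job in at about 27 s (no verdict came back).

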